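Zero the depth gauge against a gauge block

TASK

Zero the depth gauge in its bench stand: pick up the steel gauge block, set it down lengthwise on the narrow rest bar in front of the gauge, still clear of the spindle tip, then slide it along the bar against the sprung spindle until its end is firmly and squarely seated on the datum bar and the needle stands at the red mark, without ramming it. Finish while still gripping the block and pushing it home, because the spring throws it back if it is let go. Leave the wooden gauge box, the pen and the screwdriver where they are.

Things in the scene. Friction and masses are not known exactly. Their poses are not given: they have to be found in the camera images.
- gauge_block: Loose steel gauge block, a grey box on the worktop: 9 mm along its x (grip across this), 30 mm along y (lengthwise), 20 mm high; about 42 g. Origin in its underside, midway along y; sides at x = -4 and +5 mm. Either end may face the gauge. Grip it some mm nearer the end away from the gauge: pads over 20 mm wide, centred, would meet the datum bar before the block does.
- stand: Depth-gauge stand, fixed, in a new place and turn each time. Origin on the worktop below the middle of the datum face; x is the push direction, along the spindle from rest bar into gauge; z up. Dark base plate x -75 to +125 mm, 74 mm wide, top 10 mm up. Round dial, 59 mm, on its back at x = 64 mm, top 56 mm up; its needle is at the red mark (farthest from the tip) when the tip is flush.
- rest (a point): Middle of the top face of the narrow steel rest bar, 30 mm above the worktop. Axes as the stand's. The bar is 60 mm long (from 62 mm to 2 mm in front of the datum face), only 7 mm wide, and stands 17 mm clear above a 22 mm wide foot, so fingers can go down on both sides of a block on it.
- rest_bar: The rest bar itself with its foot (its frame is the stand's).
- datum_bar: The upright aluminium bar of the depth gauge, 52 mm wide (y), 9 mm thick, from 30 to 50 mm above the worktop; its flat front face, facing the rest bar, is the datum face and the hard stop (its frame is the stand's).
- datum (a point): Middle of the datum face, on the spindle axis, 40 mm above the worktop, that is 10 mm above the top of the rest bar. Axes as the stand's: x points into the gauge.
- spindle (a joint): How far the spindle is pushed in, m: 0 = free, its 5 mm round tip stands 8 mm out of the datum face; 0.008 = tip flush with the datum face. The spring pushes back with 3.2 N at the start and 6.4 N when flush; beyond that the block is on the rigid datum bar.
- gauge_box: Open wooden gauge block case, about 92 x 150 mm, lid up; a bystander. Origin in its underside.
- pen: Red and white marker pen, 135 mm long, lying on the worktop; a bystander.
- screwdriver: Small blue screwdriver, 152 mm long, lying on the worktop; a bystander.

How it is judged:
On the way:
1. the block is set down lengthwise on the rest bar, clear of the spindle tip (contact force between gauge_block and rest_bar above 0.1 N and z of gauge_block in the frame of rest between -0.003 and 0.003 m and y of gauge_block in the frame of rest between -0.004 and 0.004 m and angle between the y axis of gauge_block and the x axis of rest, either way round below 0.15 rad and value of joint spindle below 0.0006 m), for 0.15 s.
At the end, for the whole second after the job is handed in: Through the last second the robot grips the block (over 2 N) and pushes it home: spindle in over 7.2 mm, 1 to 35 N on the datum bar, block middle 13-17 mm before the datum face, within 4 mm sideways and 3 mm of the rest in height, within 0.08 rad of the spindle axis, still (value of joint spindle above 0.0072 m and contact force between gauge_block and datum_bar between 1 and 35 N and contact force between the fingers and gauge_block above 2 N and x of gauge_block in the frame of datum between -0.017 and -0.013 m and y of gauge_block in the frame of datum between -0.004 and 0.004 m and z of gauge_block in the frame of rest between -0.003 and 0.003 m and angle between the y axis of gauge_block and the x axis of datum, either way round below 0.08 rad and linear speed of gauge_block below 0.01 m/s); the arm keeps its last pose, push and grip.
It fails at once if the block is rammed into the gauge (over 50 N) (contact force between gauge_block and datum_bar above 50 N).
It fails at once if the gauge box, pen or screwdriver is moved by more than 20 mm (distance of any of gauge_box, pen, screwdriver from where it was at the start of the episode above 0.02 m).
It also fails if it takes over 48 s, if anything falls off the work surface, if the arm or the gripper's body presses on something with over 40 N, if the wrist force passes 120 N, or if a joint passes its speed limit or range.

ROBOT

A 6-joint arm with a two-finger parallel gripper is mounted at the origin on a cart in front of the work surface, level with it; the furniture and walls round the work are solid. World frame = base frame: x ahead of the robot, y to its left, z up, the work surface at z = 0. Lengths are in m, angles in rad, forces in N, time in s.
With the tool pointing down it reaches from about 0.35 to 0.725 m from the base axis. Payload 4.3 kg.
Tool frame: the origin (TCP) lies midway between the tips of the shut fingers; the grasp point (between the pads) lies 19 mm behind it; z points along the fingers, y is the direction in which the jaws open and shut (so a half turn about z gives the same grasp; the last joint's range is limited). The gripper opens to 85 mm and grips with 20 to 120 N. Pads are 22 mm wide; open, the fingers measure 114 mm over their backs; the gripper's body (76 mm by 85 mm) begins 54 mm behind the grasp point. The pads swing forward as they close: fully open they stand 13 mm farther back than shut.
Start: joints at [1.238, 0.377, 0.081, 1.274, 0, 1.46], TCP at [0.127, 0.561, 0.231] pointing down, gripper open.
Joint ranges: [-2.72, 2.72], [-0.84, 1.66], [-1.02, 1.22], [-1.77, 2.12], [-1.37, 1.28], [-3.14, 3.14]. Speed limits (rad/s): [2.57, 2.57, 3.14, 3.14, 3.14, 3.14].

INTERFACE

Orientations are given as a rotation vector (axis times angle).
In Python, from rig import ctrl gives the robot as it stands.
- The arm moves only by the tool arm_command, never from a script. Its arguments are lists of equal length, an entry for each row: "turn": the turn, a rotation vector about the world's x, y, z in rad, a list of three; "travel": the shift along the world's x, y, z in m, a list of three; "hand": the opening in per cent of the stroke, from 0 (shut) to 100 (fully open). A call has 1 to 20 rows; each row shifts and turns the pose as measured when the row begins; what a row does not reach is not made up. A row lasts 1/8 s, in which the tool goes at most 62.5 mm and 10.7 degrees, less where a joint would pass 70% of its speed; a pose out of reach is approached as far as the arm can. A call with a gripper value outside its range is refused whole. The fingers move at their own pace and stop on an object; "squeeze" is the grip in N (left out, the last holds). Time passes only in rows, so rows that do not move let the fingers close. It gives the time, the measured TCP pose, the force and the opening at its end, in the units of the state.
- ctrl.sense(): the state, without advancing time (a new reading comes with each control period).
- ctrl.read_camera(name): name is "side" or "top" or "wrist"; returns a dict with "img" (384x512x3 uint8, blue, green, red), "intrinsics" (3x3 intrinsics, pixels), "dist" ([k1, k2, p1, p2, k3] as OpenCV has them; the pictures are not rectified), "camera_from_world" (4x4, takes a point from world to camera coordinates); the wrist camera has in their place "tool_from_camera" (4x4, takes a point from camera to tool coordinates, whose origin is the TCP and whose axes are the flange's). Camera axes: x right, y down, z forward; pixel columns grow to the right and rows downward; lengths in m; the calibration is good to about 2 mm. A picture is of the moment at which its call begins: read the wrist's pose just before it. There is no depth.
- ctrl.hand_in(): hands the job in, once; it reports no verdict.
Trained networks look in a picture, given as the dict that the camera call returned (one of the last four; its "shot" number tells which), for a name from the list of things; names that differ only in an ending like _2 or _b are one class to them, and where a whole thing is asked for, a point or a joint stands for the part that bears it (a point fixed in the world has none). Each returns a list of dicts, best first, with "confidence" (0 to 1); they miss things now and then, are a little off and sometimes report something else, mostly with a low value. They report only what shows in the picture. A call takes as long as a camera call.
- ctrl.search_frame(thing, picture): "box" ([left, top, right, bottom] as shares, 0 to 1, of the picture: columns of its width, rows of its height, round what is visible of it).
- ctrl.silhouettes(thing, picture): "region" (384x512 bool, what is visible of it) and "box" ([left, top, right, bottom] as shares, 0 to 1, of the picture: columns of its width, rows of its height, round what is visible of it).
The state is a dict: "time": time; "qpos": joint angles; "qvel": joint speeds; "joint_efforts": joint torques, N m; "eef_pos": TCP position; "eef_rot": TCP orientation; "contact_force": force on the tool from outside, world axes, zero at the start; "moment": the same for the moment, N m; "finger_gap": finger opening in m.
Only numpy, scipy, OpenCV 4.12 (cv2) and the standard library are available. Lean on these libraries where they do the work, as an engineer would, in place of code of your own. Each camera call takes 0.05 s, during which the arm holds its last target.

## Working session

There is one attempt and no reset: what is moved stays moved. The work goes in short steps, Python scripts to look and compute and a tool call to move; the robot and the scene stay as the last step left them, time stands still between calls to the robot, and variables do not carry over. Pictures are saved under pics/ and viewed, and the job is handed in when it is done.

Besides the shell and the picture viewer there is one more tool, called after "Request:" by a JSON object that holds its "name" and its "arguments". arm_command: Moves the arm, as the interface text tells. Its arguments: {"type":"object","properties":{"turn":{"type":"array"},"travel":{"type":"array"},"hand":{"type":"array"},"squeeze":{"type":"number"}},"required":["turn","travel","hand"]}

```bash
mkdir -p pics; ls
python3 - <<'E'
from rig import ctrl
import cv2,numpy as np,pickle
s=ctrl.sense();print(s)
out={}
for n in ["top","side","wrist"]:
    p=ctrl.read_camera(n);cv2.imwrite(f"pics/{n}0.png",p["img"])
    out[n]=p
    print(n,p["intrinsics"],p["dist"],p.get("camera_from_world",p.get("tool_from_camera")))
    for t in ["gauge_block","stand","datum_bar","rest_bar"]:
        for d in ctrl.search_frame(t,p)[:2]:
            b=np.array(d["box"])*[512,384,512,384]
            print(t,b.round(1),round(d["confidence"],2))
pickle.dump(out,open("p0.pkl","wb"))
print(ctrl.sense()["time"])
E
```

```text
pics
{'time': 0.0, 'qpos': array([1.23767437e+00, 3.78083646e-01, 7.96278900e-02, 1.27440945e+00,
       8.08853075e-06, 1.46050710e+00]), 'qvel': array([ 0.00045777, -0.00214486,  0.00115922, -0.00154442,  0.00164076,
        0.00086937]), 'joint_efforts': array([ 4.48607670e-04, -4.63602734e+01,  2.69876933e+01,  2.07752053e-02,
        3.12170368e-04, -2.49103538e-08]), 'eef_pos': array([0.12683947, 0.56015887, 0.23034991]), 'eef_rot': array([-0.34924948, -3.12165203,  0.00316699]), 'contact_force': array([-0.33983477, -0.16257216,  0.08997691]), 'moment': array([ 0.02434583,  0.03383493, -0.04433318]), 'finger_gap': 0.08539063583831144}
top [[451.06082738   0.         253.87482884]
 [  0.         451.06082738 189.19874796]
 [  0.           0.           1.        ]] [-0.06319067  0.          0.          0.          0.        ] [[-0.02802799 -0.99952939  0.01246716 -0.0276357 ]
 [-0.99571558  0.02681725 -0.08849477  0.57397306]
 [ 0.08811879 -0.01489407 -0.99599862  1.56935026]
 [ 0.          0.          0.          1.        ]]
stand [196.2 165.6 234.3 222.3] 0.81
side [[362.25141
[... 266 characters left out ...]
0440725]
 [ 0.23199565  0.90587279 -0.35436211  0.92814918]
 [ 0.          0.          0.          1.        ]]
gauge_block [246.1 228.1 259.8 236.7] 0.69
stand [219.7 180.1 283.  201. ] 0.62
rest_bar [225.8 184.5 240.9 195. ] 0.67
wrist [[311.02891515   0.         254.57471905]
 [  0.         311.02891515 195.22455591]
 [  0.           0.           1.        ]] [-0.04467669  0.          0.          0.          0.        ] [[ 5.53524829e-04 -9.62715465e-01 -2.70515483e-01  6.90285337e-02]
 [ 9.99999694e-01  3.83408103e-04  6.81704968e-04 -9.75878057e-04]
 [-5.52570088e-04 -2.70515777e-01  9.62715383e-01 -1.43320478e-01]
 [ 0.00000000e+00  0.00000000e+00  0.00000000e+00  1.00000000e+00]]
0.75
```

Run:
```python
import cv2,pickle,numpy as np
o=pickle.load(open("p0.pkl","rb"))
t=cv2.resize(o["top"]["img"][120:270,120:320],None,fx=4,fy=4,interpolation=cv2.INTER_CUBIC);cv2.imwrite("pics/top0c.png",t)
t=cv2.resize(o["side"]["img"][150:290,170:370],None,fx=4,fy=4,interpolation=cv2.INTER_CUBIC);cv2.imwrite("pics/side0c.png",t)
```

```text
(no output)
```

View pics/top0.png

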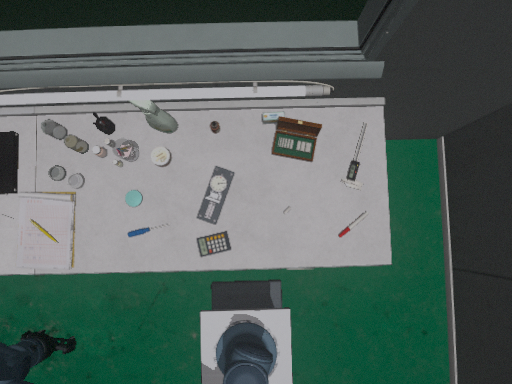

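View pics/side0.png

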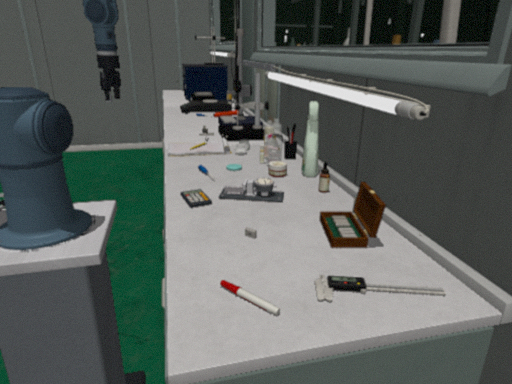

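View pics/wrist0.png

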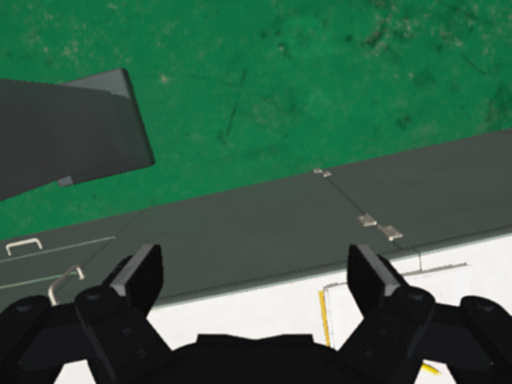

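```bash
ls pics
```

```text
side0.png
side0c.png
top0.png
top0c.png
wrist0.png
```

View pics/top0c.png

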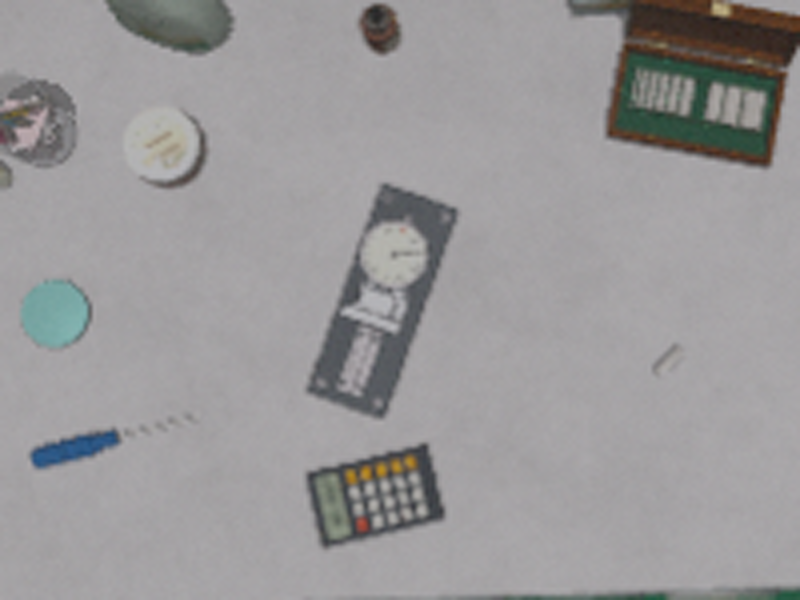

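View pics/side0c.png

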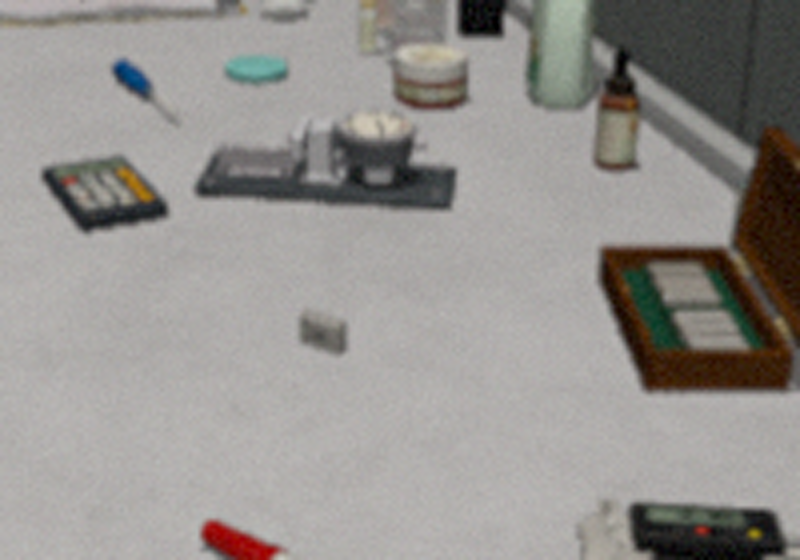

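```bash
cat > h.py <<'E'
import cv2,numpy as np
from scipy.spatial.transform import Rotation as R
def ray(p,uv,s=None):
    K=np.array(p["intrinsics"]);D=np.array(p["dist"])
    n=cv2.undistortPoints(np.array(uv,float).reshape(-1,1,2),K,D).reshape(-1,2)
    d=np.c_[n,np.ones(len(n))]
    M=cfw(p,s);Rm=M[:3,:3];t=M[:3,3]
    return -Rm.T@t, d@Rm
def cfw(p,s=None):
    if "camera_from_world" in p: return np.array(p["camera_from_world"])
    T=np.eye(4);T[:3,:3]=R.from_rotvec(s["eef_rot"]).as_matrix();T[:3,3]=s["eef_pos"]
    return np.linalg.inv(T@np.array(p["tool_from_camera"]))
def plane(p,uv,z,s=None):
    c,d=ray(p,uv,s);k=(z-c[2])/d[:,2]
    return c+d*k[:,None]
def proj(p,X,s=None):
    M=cfw(p,s);r,_=cv2.Rodrigues(M[:3,:3])
    return cv2.projectPoints(np.array(X,float).reshape(-1,1,3),r,M[:3,3],np.array(p["intrinsics"]),np.array(p["dist"]))[0].reshape(-1,2)
E
python3 - <<'E'
from h import *
import pickle
o=pickle.load(open("p0.pkl","rb"))
t=o["top"]
print("block",plane(t,[[287,209.5]],0.02))
print("base corners?",plane(t,[[214,166],[234.3,173],[217,222.3],[196.2,217]],0.01))
print("dial",plane(t,[[219,183]],0.056))
print("blockside",plane(o["side"],[[252.5,233]],0.01))
E
```

```text
block [[ 0.49823031 -0.15866581  0.02      ]]
base corners? [[0.66170494 0.09696366 0.01      ]
 [0.63447988 0.02481516 0.01      ]
 [0.46008179 0.09042276 0.01      ]
 [0.48084162 0.16384739 0.01      ]]
dial [[0.59515814 0.07745628 0.056     ]]
blockside [[ 0.50138469 -0.16430099  0.01      ]]
```

Request:
{"name": "arm_command", "arguments": {"turn": [[0,0,-0.012],[0,0,-0.012],[0,0,-0.012],[0,0,-0.012],[0,0,-0.012],[0,0,-0.012],[0,0,-0.012],[0,0,-0.012],[0,0,-0.012],[0,0,-0.012],[0,0,0]], "travel": [[0.04,-0.046,-0.003],[0.04,-0.046,-0.003],[0.04,-0.046,-0.003],[0.04,-0.046,-0.003],[0.04,-0.046,-0.003],[0.04,-0.046,-0.003],[0.04,-0.046,-0.003],[0.04,-0.046,-0.003],[0.04,-0.046,-0.003],[0.04,-0.046,-0.003],[0,0,0]], "hand": [100,100,100,100,100,100,100,100,100,100,100]}}

```text
time: 2.12
eef_pos: [0.537, 0.0888, 0.2023]
eef_rot: [0.535, 3.087, 0.012]
contact_force: [0.2, -0.1, -0.3]
finger_gap: 0.0852
```

Run:
```python
from rig import ctrl
from h import *
import pickle
s=ctrl.sense();p=ctrl.read_camera("wrist")
pickle.dump((s,p),open("p1.pkl","wb"))
cv2.imwrite("pics/wrist1.png",p["img"])
for t in ["datum_bar","rest_bar","stand","gauge_block"]:
    for d in ctrl.silhouettes(t,p)[:2]:
        b=np.array(d["box"])*[512,384,512,384]
        print(t,b.round(1),round(d["confidence"],2))
T=R.from_rotvec(s["eef_rot"]).as_matrix();print(T.round(3),s["eef_pos"],s["time"])
cv2.imwrite("pics/wrist1c.png",cv2.resize(p["img"],(800,600),interpolation=cv2.INTER_CUBIC))
```

```text
datum_bar [239.3 171.6 294.2 187.3] 0.75
datum_bar [227.8  92.3 301.6 270.2] 0.32
rest_bar [255.3 106.  274.4 165.3] 0.69
stand [230.   93.7 305.2 271.6] 0.64
stand [ 30.3 198.7  49.3 224.8] 0.43
gauge_block [ 26.6 200.3  50.6 225.4] 0.63
[[-0.942  0.337  0.01 ]
 [ 0.337  0.942  0.006]
 [-0.007  0.009 -1.   ]] [0.5370417  0.08880573 0.20227331] 2.125
```

View pics/wrist1c.png

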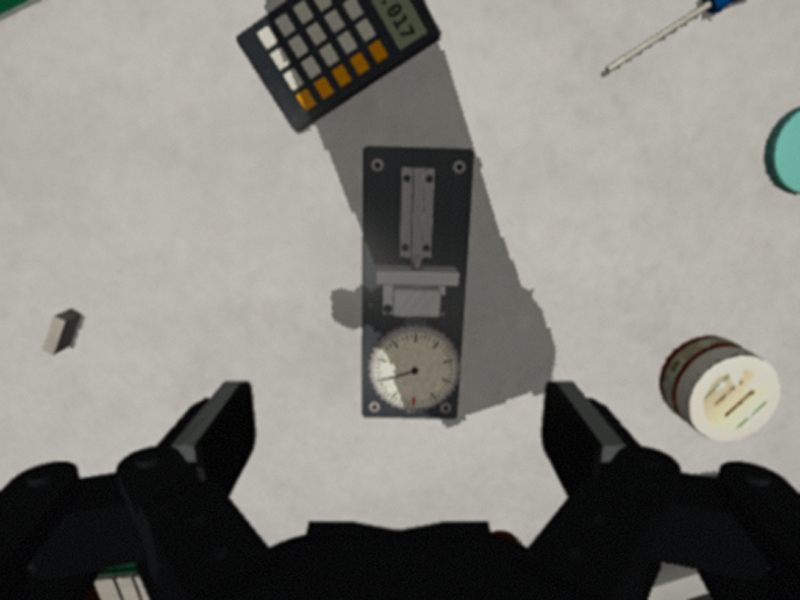

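```bash
cat > fit.py <<'E'
from h import *
import pickle
from scipy.optimize import least_squares
def S(q,P):
    P=np.array(P,float)/1000;c,s=np.cos(q[2]),np.sin(q[2])
    return np.c_[q[0]+c*P[:,0]-s*P[:,1],q[1]+s*P[:,0]+c*P[:,1],P[:,2]]
def draw(img,p,s,q,sc,off,polys):
    for P,col in polys:
        uv=(proj(p,S(q,P),s)+0.5-np.array(off))*sc-0.5
        cv2.polylines(img,[np.round(uv*16).astype(int)],True,col,1,cv2.LINE_AA,4)
polys=[([[-75,-37,10],[-75,37,10],[125,37,10],[125,-37,10]],(0,255,0)),
([[0,-26,50],[0,26,50],[9,26,50],[9,-26,50]],(0,0,255)),
([[0,-26,50],[0,26,50],[0,26,30],[0,-26,30]],(255,0,255)),
([[-62,-3.5,30],[-62,3.5,30],[-2,3.5,30],[-2,-3.5,30]],(255,255,0)),
([[64+29.5*np.cos(a),29.5*np.sin(a),56] for a in np.linspace(0,6.28,40)],(0,255,255))]
E
python3 - <<'E'
from fit import *
s,p=pickle.load(open("p1.pkl","rb"))
c=np.array([[364,147],[473,151],[457,417],[362,417]],float)
uv=(c+.5)/1.5625-.5
# order: image right = +y
P=[[-75,-37,10],[-75,37,10],[125,37,10],[125,-37,10]]
f=lambda q:(proj(p,S(q,P),s)-uv).ravel()
r=least_squares(f,[.536,.1027,-.356],x_scale=[.01,.01,.1])
print(r.x,r.fun.round(2))
np.save("q1.npy",r.x)
im=cv2.resize(p["img"][80:280,190:340],None,fx=4,fy=4,interpolation=cv2.INTER_CUBIC)
cv2.imwrite("pics/st_raw.png",im[:600])
draw(im,p,s,r.x,4,(190,80),polys)
cv2.imwrite("pics/st_fit.png",im[:800]) if 0 else cv2.imwrite("pics/st_fit.png",cv2.resize(np.hstack([im,cv2.resize(p["img"][80:280,190:340],None,fx=4,fy=4,interpolation=cv2.INTER_CUBIC)]),(800,533)))
E
```

```text
[ 0.53519544  0.10301209 -0.36635385] [-0.94 -0.65  1.01 -1.33  0.21  1.88 -0.26  0.91]
```

View pics/st_fit.png

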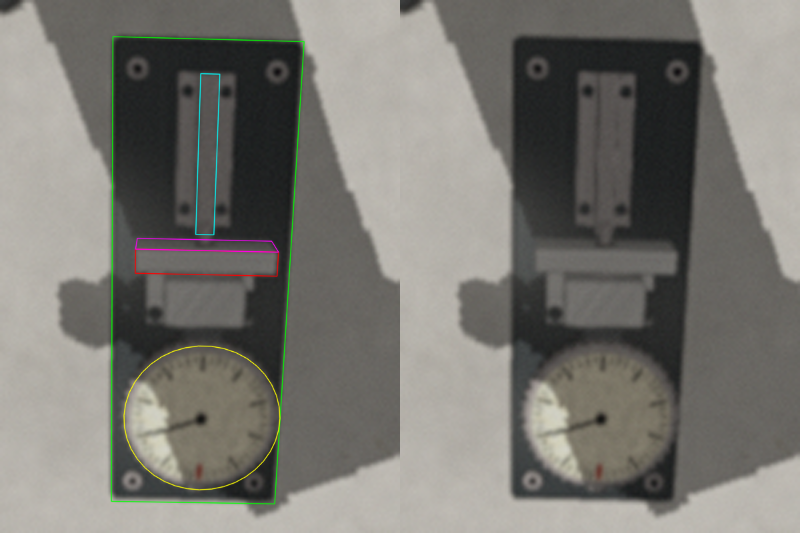

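Run:
```python
from fit import *
s,p=pickle.load(open("p1.pkl","rb"))
im=cv2.resize(p["img"][185:240,10:70],None,fx=10,fy=10,interpolation=cv2.INTER_CUBIC)
cv2.imwrite("pics/b1.png",im)
print(plane(p,[[38,212]],0.01,s))
```

```text
[[ 0.49677654 -0.16209924  0.01      ]]
```

View pics/b1.png

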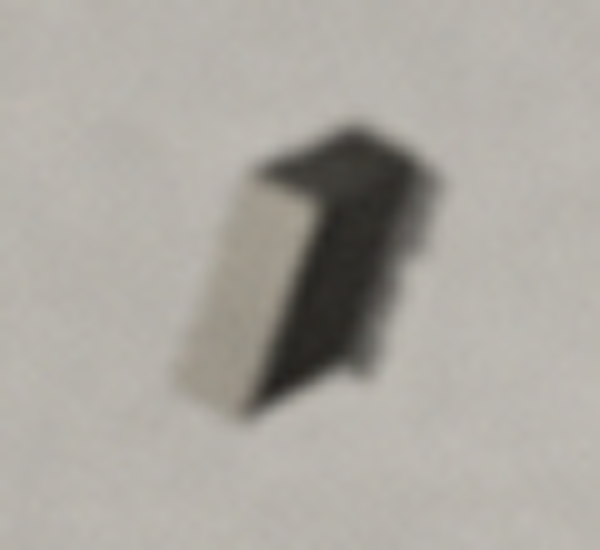

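Run:
```python
from fit import *
s,p=pickle.load(open("p1.pkl","rb"))
c=np.array([[255,170],[325,203],[243,417],[172,385]],float)
uv=(c+.5)/10-.5+[10,185]
X=plane(p,uv,.02,s);print(X,X.mean(0))
a=(X[2]+X[3]-X[0]-X[1])/2;print(np.linalg.norm(a),np.degrees(np.arctan2(a[1],a[0])),np.linalg.norm(X[1]-X[0]))
Rm=R.from_rotvec(s["eef_rot"]).as_matrix();print(np.degrees(np.arctan2(Rm[1,0],Rm[0,0])))
```

```text
[[ 0.48408391 -0.15076192  0.02      ]
 [ 0.49019408 -0.14513149  0.02      ]
 [ 0.50935223 -0.16765832  0.02      ]
 [ 0.50313262 -0.17355354  0.02      ]] [ 0.49669071 -0.15927632  0.02      ]
0.029637505323176935 -49.86659923662967 0.008308779552040386
160.32806310061713
```

Request:
{"name": "arm_command", "arguments": {"turn": [[-0.006,0.01,-0.088],[0,0,-0.088],[0,0,-0.088],[0,0,-0.088],[0,0,-0.088],[0,0,-0.088],[0,0,0]], "travel": [[-0.007,-0.04,-0.013],[-0.007,-0.04,-0.013],[-0.007,-0.04,-0.013],[-0.007,-0.04,-0.013],[-0.007,-0.04,-0.013],[-0.007,-0.04,-0.013],[0,0,0]], "hand": [50,50,50,50,50,50,50]}}

```text
time: 3.25
eef_pos: [0.4883, -0.1421, 0.1255]
eef_rot: [1.309, 2.852, 0.002]
contact_force: [0.4, 0.8, 0.2]
finger_gap: 0.0425
```

Run:
```python
from rig import ctrl
from h import *
import pickle
s=ctrl.sense();p=ctrl.read_camera("wrist")
pickle.dump((s,p),open("p2.pkl","wb"))
cv2.imwrite("pics/wrist2.png",cv2.resize(p["img"],(800,600),interpolation=cv2.INTER_CUBIC))
for d in ctrl.silhouettes("gauge_block",p)[:2]:
        b=np.array(d["box"])*[512,384,512,384]
        print(b.round(1),round(d["confidence"],2))
T=R.from_rotvec(s["eef_rot"]).as_matrix();print(T.round(3),s["eef_pos"],s["time"],s["finger_gap"])
```

```text
[247.9 192.2 256.9 230.5] 0.88
[[-0.652  0.758  0.004]
 [ 0.758  0.652 -0.001]
 [-0.003  0.002 -1.   ]] [ 0.48826244 -0.14214786  0.12551357] 3.25 0.04250673725073533
```

View pics/wrist2.png

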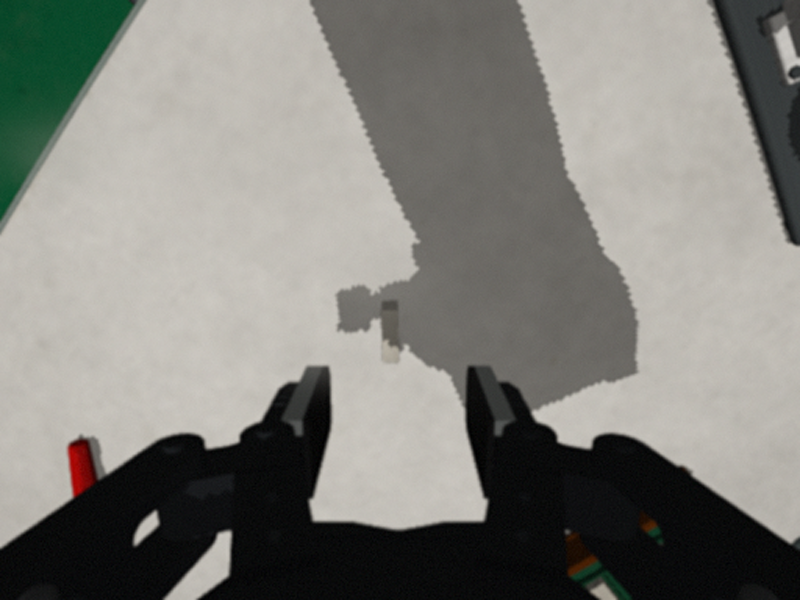

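Run:
```python
from fit import *
s,p=pickle.load(open("p2.pkl","rb"))
im=cv2.resize(p["img"][182:240,225:280],None,fx=10,fy=10,interpolation=cv2.INTER_CUBIC)
g=((im/255.)**0.6*255).astype(np.uint8)
cv2.imwrite("pics/b2.png",g)
```

```text
(no output)
```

View pics/b2.png

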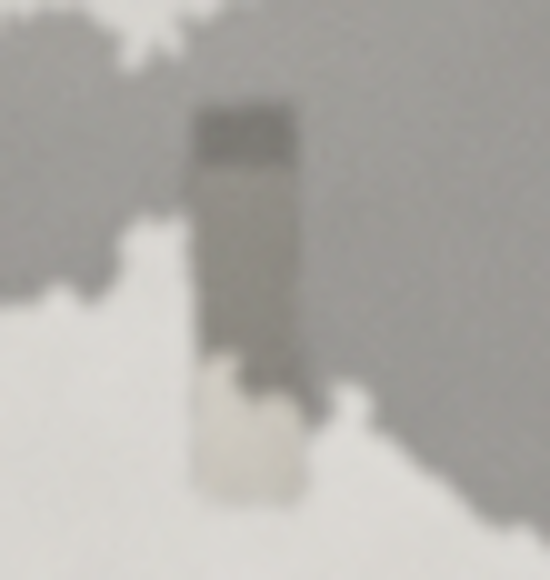

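Run:
```python
from fit import *
s,p=pickle.load(open("p2.pkl","rb"))
c=np.array([[192,165],[297,165],[304,502],[195,502]],float)
uv=(c+.5)/10-.5+[225,182]
X=plane(p,uv,.02,s);print(X.mean(0))
a=(X[2]+X[3]-X[0]-X[1])/2;print(np.linalg.norm(a),np.degrees(np.arctan2(a[1],a[0])),np.linalg.norm(X[1]-X[0]))
Rm=R.from_rotvec(s["eef_rot"]).as_matrix();print(np.degrees(np.arctan2(Rm[1,0],Rm[0,0])))
g=X.mean(0)+.006*Rm[:,0];print("target",g,g-s["eef_pos"])
```

```text
[ 0.49693831 -0.16017842  0.02      ]
0.030205264856337163 -48.76083998948108 0.008746367542375953
130.6767899992982
target [ 0.49302758 -0.15562805  0.01998299] [ 0.00476514 -0.01348019 -0.10553058]
```

Request:
{"name": "arm_command", "arguments": {"turn": [[0,0,0.01],[0,0,0],[0,0,0],[0,0,0],[0,0,0],[0,0,0],[0,0,0]], "travel": [[0.005,-0.0135,-0.02],[0,0,-0.025],[0,0,-0.025],[0,0,-0.02],[0,0,-0.012],[0,0,-0.006],[0,0,0]], "hand": [50,50,50,50,50,50,50], "squeeze": 60}}

```text
time: 4.22
eef_pos: [0.4998, -0.1448, 0.0207]
eef_rot: [1.257, 2.864, 0.007]
contact_force: [0.6, 0.5, 0.9]
finger_gap: 0.0429
```

Request:
{"name": "arm_command", "arguments": {"turn": [[0,0,-0.024],[0,0,0],[0,0,0]], "travel": [[-0.007,-0.011,0],[0,0,0],[0,0,0]], "hand": [50,50,50]}}

```text
time: 4.6
eef_pos: [0.4936, -0.1575, 0.0224]
eef_rot: [1.293, 2.844, 0.006]
contact_force: [0.3, 0.1, -0.5]
finger_gap: 0.0427
```

Request:
{"name": "arm_command", "arguments": {"turn": [[0,0,0],[0,0,0],[0,0,0]], "travel": [[0,0.002,-0.008],[0,0,-0.007],[0,0,0]], "hand": [50,50,50]}}

```text
time: 4.97
eef_pos: [0.4936, -0.1554, 0.0064]
eef_rot: [1.294, 2.844, 0.007]
contact_force: [-0.0, 0.1, -0.7]
finger_gap: 0.0425
```

Run:
```python
from rig import ctrl
from fit import *
s=ctrl.sense();p=ctrl.read_camera("wrist")
pickle.dump((s,p),open("p3.pkl","wb"))
print(s["eef_pos"])
im=p["img"].copy()
cv2.imwrite("pics/wrist3.png",cv2.resize(im[180:330,150:350],None,fx=4,fy=4,interpolation=cv2.INTER_CUBIC))
```

```text
[ 0.49359947 -0.15539314  0.00637525]
```

View pics/wrist3.png

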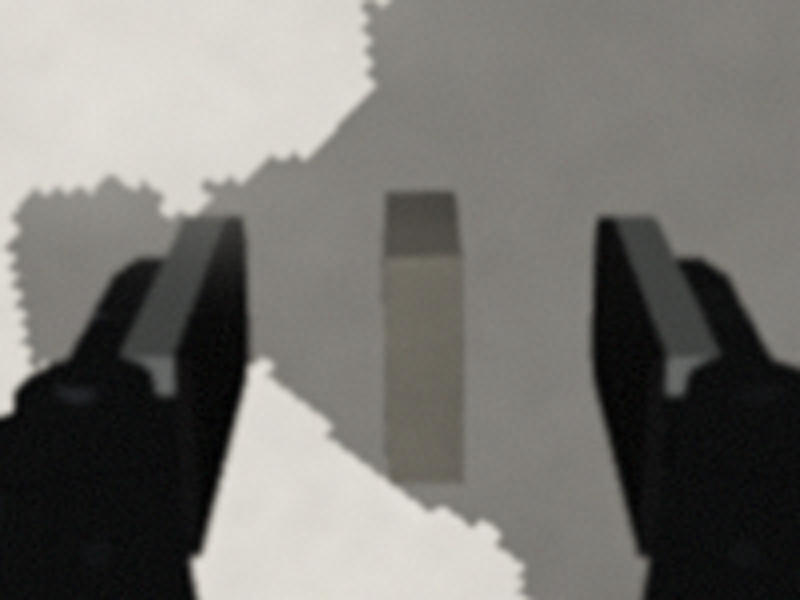

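Run:
```python
from fit import *
s,p=pickle.load(open("p3.pkl","rb"))
c=np.array([[386,255],[461,255],[465,483],[386,483]],float)
uv=(c+.5)/4-.5+[150,180]
X=plane(p,uv,.02,s);Rm=R.from_rotvec(s["eef_rot"]).as_matrix()
print(((X-s["eef_pos"])@Rm).round(4))
```

```text
[[ 0.0093 -0.0049 -0.0138]
 [ 0.0093  0.0036 -0.0137]
 [-0.0209  0.0044 -0.0133]
 [-0.0208 -0.0051 -0.0134]]
```

Request:
{"name": "arm_command", "arguments": {"turn": [[0,0,0],[0,0,0],[0,0,0],[0,0,0],[0,0,0],[0,0,0]], "travel": [[0,0,0],[0,0,0],[0,0,0],[0,0,0],[0,0,0],[0,0,0]], "hand": [0,0,0,0,0,0], "squeeze": 60}}

```text
time: 5.78
eef_pos: [0.4941, -0.1555, 0.0069]
eef_rot: [1.293, 2.844, 0.007]
contact_force: [-1.1, 0.8, 0.0]
finger_gap: 0.0067
```

Request:
{"name": "arm_command", "arguments": {"turn": [[0,0,0],[0,0,0],[0,0,0],[0,0,0.07],[0,0,0.07],[0,0,0.07],[0,0,0.07],[0,0,0.07],[0,0,0.07],[0,0,0.06],[0,0,0]], "travel": [[0,0,0.015],[0,0,0.03],[0,0,0.03],[0,0.03,0.015],[0,0.04,0],[0.001,0.04,0],[0.001,0.04,0],[0.001,0.04,0],[0.001,0.04,0],[0.001,0.03,0],[0,0,0]], "hand": [0,0,0,0,0,0,0,0,0,0,0]}}

```text
time: 7.15
eef_pos: [0.5025, 0.1115, 0.1122]
eef_rot: [0.557, 3.061, 0.019]
contact_force: [-0.3, -0.7, -0.3]
finger_gap: 0.0072
```

```bash
cat > look.py <<'E'
from rig import ctrl
from fit import *
import sys
n=sys.argv[1]
s=ctrl.sense();p=ctrl.read_camera("wrist")
pickle.dump((s,p),open(f"p{n}.pkl","wb"))
Rm=R.from_rotvec(s["eef_rot"]).as_matrix()
print(s["time"],s["eef_pos"],"yaw",np.degrees(np.arctan2(Rm[1,0],Rm[0,0])).round(2),"zax",Rm[:,2].round(4),s["contact_force"].round(2),s["finger_gap"])
q=np.load("q1.npy");c,sn=np.cos(q[2]),np.sin(q[2]);d=s["eef_pos"]-[q[0],q[1],0]
print("TCP in stand",[round(c*d[0]+sn*d[1],4),round(-sn*d[0]+c*d[1],4),d[2].round(4)])
cv2.imwrite(f"pics/wrist{n}.png",cv2.resize(p["img"],(800,600),interpolation=cv2.INTER_CUBIC))
E
python3 look.py 4
```

```text
7.15 [0.50247577 0.11145515 0.11223218] yaw 159.37 zax [ 0.0319  0.0064 -0.9995] [-0.34 -0.67 -0.26] 0.007192927845781449
TCP in stand [np.float64(-0.0336), np.float64(-0.0038), np.float64(0.1122)]
```

View pics/wrist4.png

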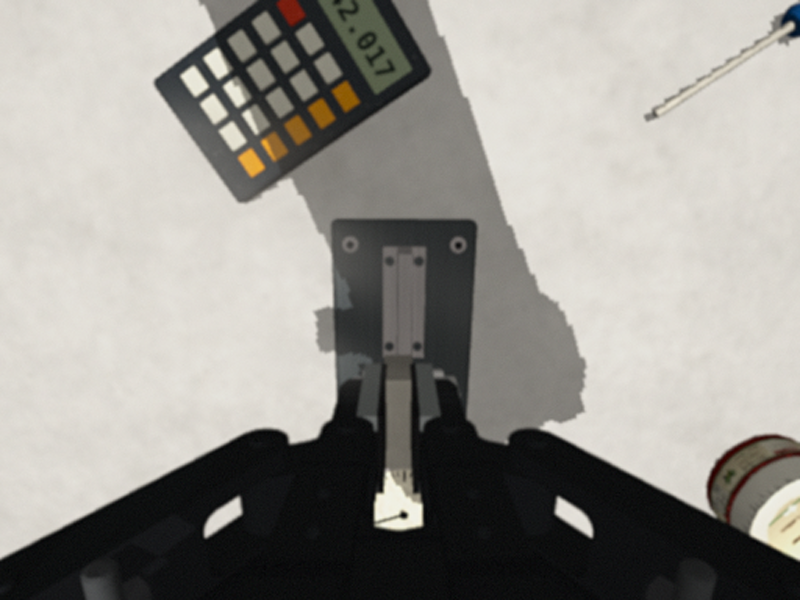

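Request:
{"name": "arm_command", "arguments": {"turn": [[-0.006,0.032,-0.007],[0,0,0],[0,0,0]], "travel": [[-0.0026,0.005,-0.02],[0,0,-0.014],[0,0,0]], "hand": [0,0,0]}}

```text
time: 7.58
eef_pos: [0.5007, 0.113, 0.0789]
eef_rot: [0.581, 3.085, -0.002]
contact_force: [-0.6, -0.7, 0.5]
finger_gap: 0.0069
```

```bash
python3 look.py 5
python3 - <<'E'
from fit import *
s,p=pickle.load(open("p5.pkl","rb"));q=np.load("q1.npy")
f=lambda a:cv2.resize(((a/255.)**.7*255).astype(np.uint8),None,fx=4,fy=4,interpolation=cv2.INTER_CUBIC)
a=f(p["img"][110:260,205:305]);b=a.copy()
draw(b,p,s,q,4,(205,110),polys)
cv2.imwrite("pics/st5.png",np.hstack([a,b]))
E
```

```text
7.575 [0.50073865 0.11300859 0.07889286] yaw 158.65 zax [ 0.002  -0.0015 -1.    ] [-0.6  -0.65  0.47] 0.006897417367582163
TCP in stand [np.float64(-0.0358), np.float64(-0.003), np.float64(0.0789)]
```

View pics/st5.png

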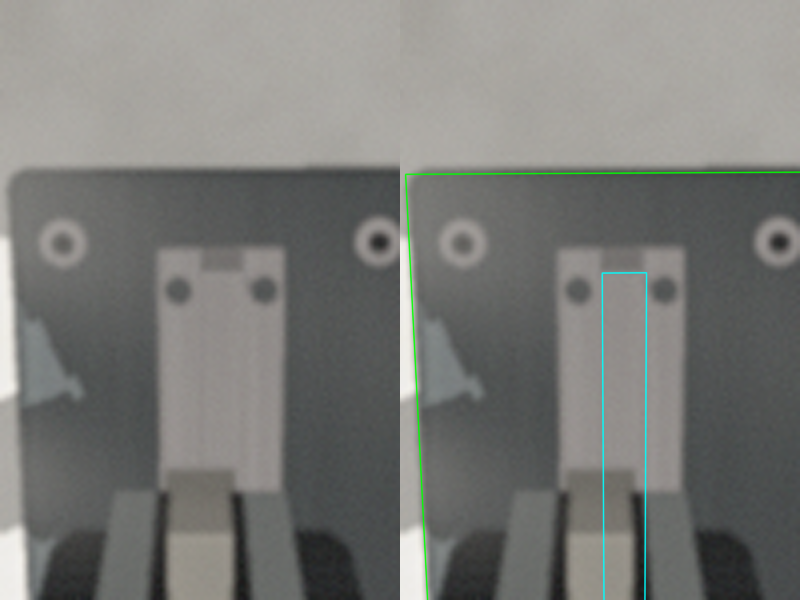

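Run:
```python
from fit import *
s,p=pickle.load(open("p5.pkl","rb"));q=np.load("q1.npy")
Rm=R.from_rotvec(s["eef_rot"]).as_matrix()
f=lambda a:cv2.resize(((a/255.)**.6*255).astype(np.uint8),None,fx=6,fy=6,interpolation=cv2.INTER_CUBIC)
a=f(p["img"][210:310,225:290]);b=a.copy()
for P in [[[9.2,-4.5,6.9],[9.2,4.5,6.9],[9.2,4.5,-13.1],[9.2,-4.5,-13.1]],[[9.2,-4.5,-13.1],[9.2,4.5,-13.1],[-20.8,4.5,-13.1],[-20.8,-4.5,-13.1]]]:
    X=s["eef_pos"]+np.array(P)/1000@Rm.T
    uv=(proj(p,X,s)+.5-[225,210])*6-.5
    print(uv.round(0).tolist())
    cv2.polylines(b,[np.round(uv*16).astype(int)],True,(0,0,255),1,cv2.LINE_AA,4)
cv2.imwrite("pics/bl5.png",np.hstack([a,b]))
```

```text
[[139.0, 109.0], [243.0, 109.0], [252.0, 207.0], [133.0, 207.0]]
[[133.0, 207.0], [252.0, 207.0], [248.0, 548.0], [136.0, 548.0]]
```

View pics/bl5.png

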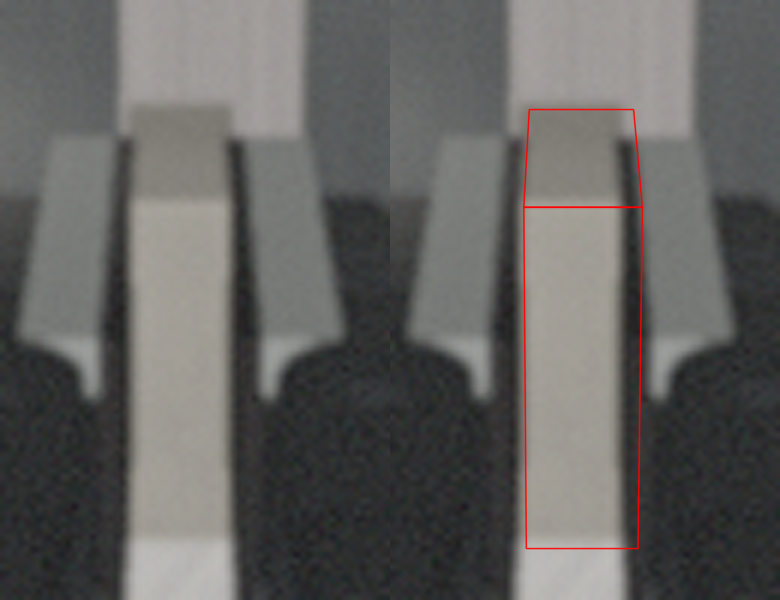

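Request:
{"name": "arm_command", "arguments": {"turn": [[0.0015,0.002,0.006],[0,0,0],[0,0,0],[0,0,0]], "travel": [[0,0.0043,-0.005],[0,0,-0.015],[0,0,-0.012],[0,0,0]], "hand": [0,0,0,0]}}

```text
time: 8.12
eef_pos: [0.5016, 0.1169, 0.0462]
eef_rot: [0.574, 3.086, 0.001]
contact_force: [-0.3, -1.0, -0.2]
finger_gap: 0.0072
```

```bash
cat >> look.py <<'E'
f=lambda a:cv2.resize(((a/255.)**.6*255).astype(np.uint8),None,fx=4,fy=4,interpolation=cv2.INTER_CUBIC)
a=f(p["img"][190:340,205:305]);b=a.copy()
draw(b,p,s,q,4,(205,190),polys)
for P in [[[9.2,-4.5,6.9],[9.2,4.5,6.9],[9.2,4.5,-13.1],[9.2,-4.5,-13.1]],[[9.2,-4.5,-13.1],[9.2,4.5,-13.1],[-20.8,4.5,-13.1],[-20.8,-4.5,-13.1]]]:
    X=s["eef_pos"]+np.array(P)/1000@Rm.T
    uv=(proj(p,X,s)+.5-[205,190])*4-.5
    cv2.polylines(b,[np.round(uv*16).astype(int)],True,(0,128,255),1,cv2.LINE_AA,4)
cv2.imwrite(f"pics/z{n}.png",np.hstack([a,b]))
E
python3 look.py 6
```

```text
8.125 [0.50156954 0.11686571 0.04615466] yaw 158.95 zax [ 2.5e-03  2.0e-04 -1.0e+00] [-0.29 -1.04 -0.24] 0.007203241115539513
TCP in stand [np.float64(-0.0364), np.float64(0.0009), np.float64(0.0462)]
```

View pics/z6.png

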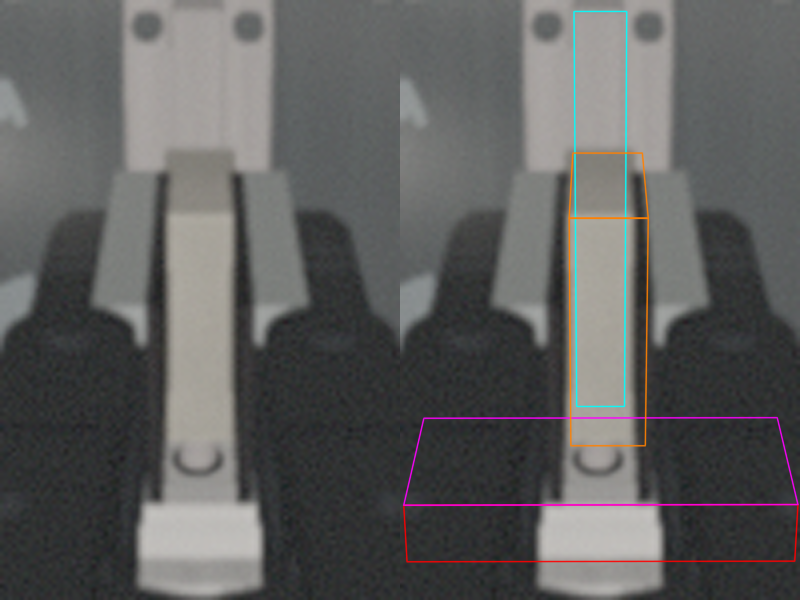

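View pics/wrist6.png

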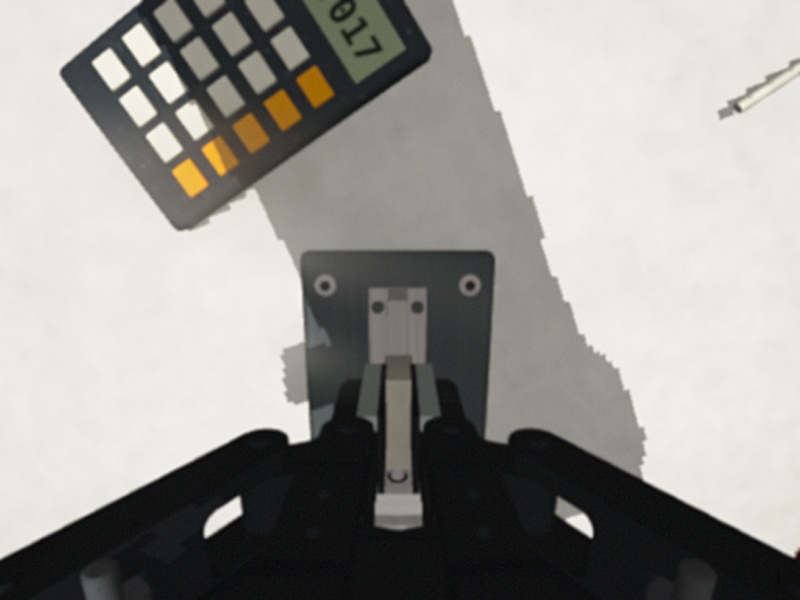

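Request:
{"name": "arm_command", "arguments": {"turn": [[0,0,0],[0,0,0],[0,0,0]], "travel": [[0,0,-0.004],[0,0,-0.003],[0,0,0]], "hand": [0,0,0]}}

```text
time: 8.55
eef_pos: [0.5025, 0.117, 0.0397]
eef_rot: [0.573, 3.085, 0.002]
contact_force: [0.1, 0.2, 0.1]
finger_gap: 0.0074
```

Request:
{"name": "arm_command", "arguments": {"turn": [[0,0,0],[0,0,0],[0,0,0]], "travel": [[-0.001,0,-0.0015],[0,0,-0.001],[0,0,0]], "hand": [0,0,0]}}

```text
time: 8.93
eef_pos: [0.5018, 0.1171, 0.0374]
eef_rot: [0.573, 3.084, 0.002]
contact_force: [-0.4, -0.2, -0.4]
finger_gap: 0.007
```

Request:
{"name": "arm_command", "arguments": {"turn": [[0,0,0],[0,0,0],[0,0,0]], "travel": [[0,0,-0.0008],[0,0,-0.0005],[0,0,-0.0005]], "hand": [0,0,0]}}

```text
time: 9.3
eef_pos: [0.5019, 0.1171, 0.0368]
eef_rot: [0.573, 3.083, 0.002]
contact_force: [-1.5, -0.3, 5.5]
finger_gap: 0.0075
```

Request:
{"name": "arm_command", "arguments": {"turn": [[0,0,0],[0,0,0],[0,0,0],[0,0,0]], "travel": [[0,0,-0.0005],[0,0,-0.0005],[0,0,-0.0005],[0,0,-0.0005]], "hand": [0,0,0,0]}}

```text
time: 9.8
eef_pos: [0.5018, 0.1171, 0.0368]
eef_rot: [0.572, 3.082, 0.002]
contact_force: [-1.6, -0.9, 6.3]
finger_gap: 0.0073
```

```bash
python3 look.py 7
```

```text
9.8 [0.5018493  0.11712986 0.03682697] yaw 158.96 zax [ 6.7e-03  2.0e-04 -1.0e+00] [-1.6  -0.94  6.35] 0.007255491779187911
TCP in stand [np.float64(-0.0362), np.float64(0.0012), np.float64(0.0368)]
```

View pics/z7.png

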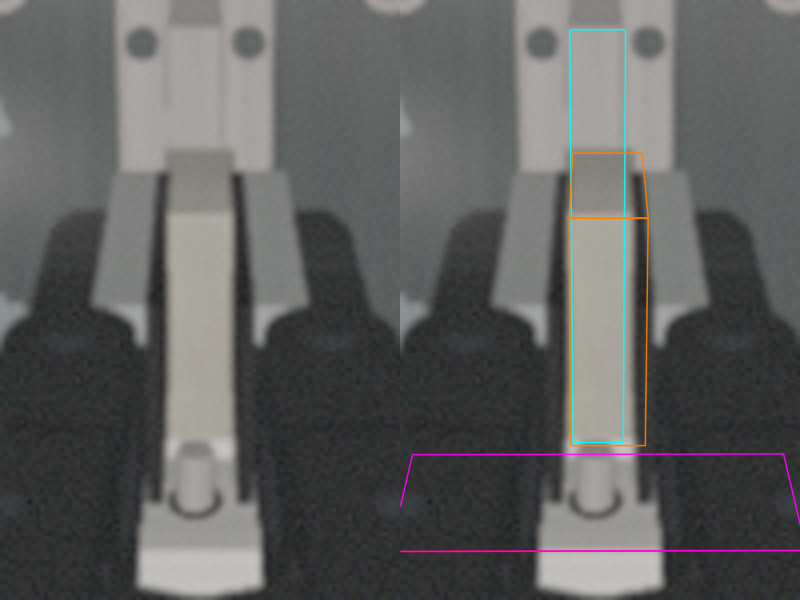

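Request:
{"name": "arm_command", "arguments": {"turn": [[0,0.004,0],[0,0,0],[0,0,0],[0,0,0],[0,0,0]], "travel": [[0.0008,-0.0008,0.0002],[0.0012,-0.0005,0],[0.0012,-0.0005,0],[0.0012,-0.0005,0],[0,0,0]], "hand": [0,0,0,0,0]}}

```text
time: 10.48
eef_pos: [0.5053, 0.1153, 0.037]
eef_rot: [-0.573, -3.089, -0.003]
contact_force: [-0.8, 0.1, 1.8]
finger_gap: 0.0075
```

```bash
python3 look.py 8
```

```text
10.475 [0.50526788 0.11533572 0.03698009] yaw 158.99 zax [ 2.0e-04  1.8e-03 -1.0e+00] [-0.81  0.1   1.76] 0.0074969809233978064
TCP in stand [np.float64(-0.0324), np.float64(0.0008), np.float64(0.037)]
```

View pics/z8.png

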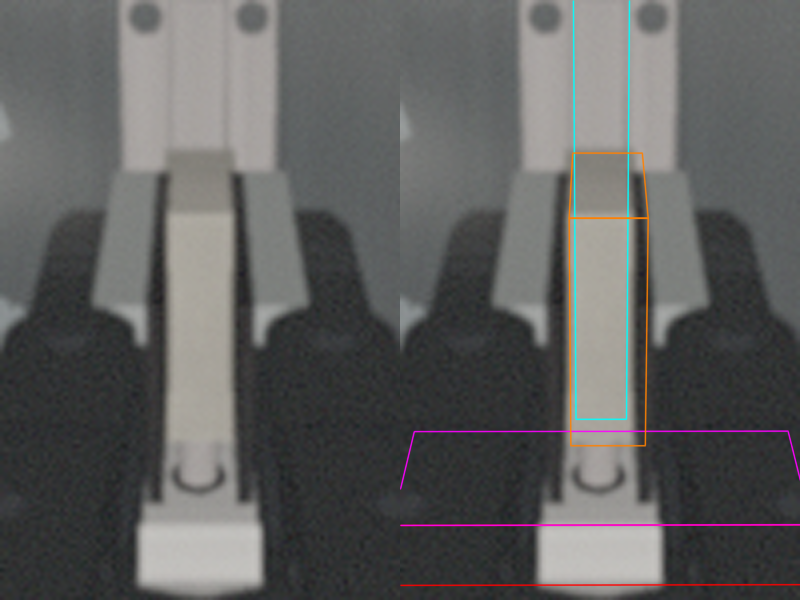

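Request:
{"name": "arm_command", "arguments": {"turn": [[0,0,0],[0,0,0],[0,0,0],[0,0,0],[0,0,0]], "travel": [[0.001,-0.0004,0],[0.001,-0.0005,0],[0.001,-0.0004,0],[0.001,-0.0004,0],[0.001,-0.0004,0]], "hand": [0,0,0,0,0]}}

```text
time: 11.15
eef_pos: [0.509, 0.1137, 0.0369]
eef_rot: [-0.571, -3.086, -0.004]
contact_force: [-5.7, 2.4, 7.2]
finger_gap: 0.0074
```

Request:
{"name": "arm_command", "arguments": {"turn": [[0,0,0],[0,0,0],[0,0,0],[0,0,0],[0,0,0],[0,0,0]], "travel": [[0.001,-0.0004,0.0002],[0.001,-0.0005,0],[0.001,-0.0004,0],[0.001,-0.0004,0],[0.001,-0.0004,0],[0,0,0]], "hand": [0,0,0,0,0,0]}}

```text
time: 11.9
eef_pos: [0.5091, 0.1137, 0.0372]
eef_rot: [-0.567, -3.077, -0.01]
contact_force: [-1.9, 1.3, 3.1]
finger_gap: 0.0075
```

```bash
python3 look.py 9
```

```text
11.9 [0.50906298 0.11367456 0.03717203] yaw 159.12 zax [-0.0115  0.0083 -0.9999] [-1.93  1.34  3.07] 0.007521149802973734
TCP in stand [np.float64(-0.0282), np.float64(0.0006), np.float64(0.0372)]
```

View pics/z9.png

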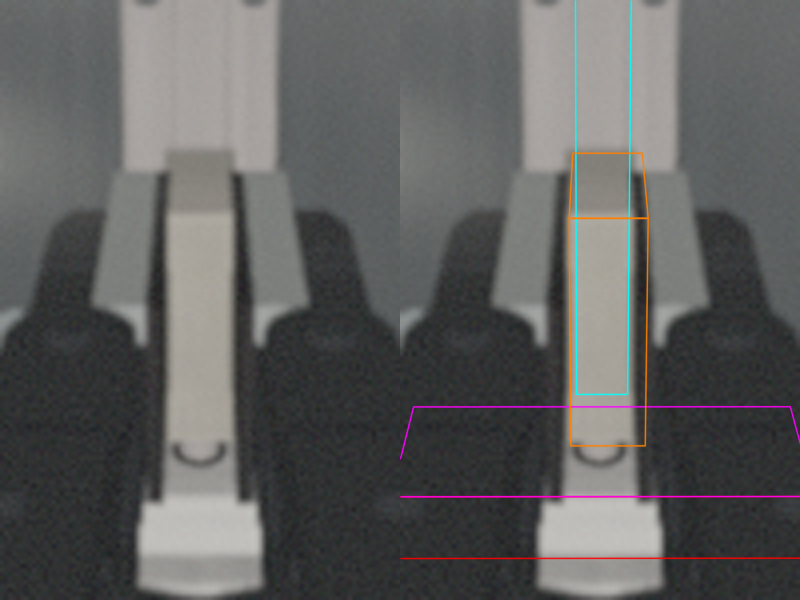

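Request:
{"name": "arm_command", "arguments": {"turn": [[-0.006,-0.009,0],[-0.002,-0.003,0],[-0.001,-0.002,0],[-0.001,-0.002,0]], "travel": [[0.0017,-0.0006,0],[0.0018,-0.0007,0],[0.0018,-0.0007,0],[0.0018,-0.0007,0]], "hand": [0,0,0,0]}}

```text
time: 12.45
eef_pos: [0.5092, 0.1136, 0.037]
eef_rot: [-0.565, -3.082, -0.005]
contact_force: [-7.9, 3.0, 8.8]
finger_gap: 0.0077
```

Request:
{"name": "arm_command", "arguments": {"turn": [[0,0,0],[0,0,0],[0,0,0],[0,0,0]], "travel": [[0.002,-0.0008,0.0008],[0.002,-0.0008,0.0005],[0.002,-0.0008,0.0003],[0.002,-0.0008,0.0003]], "hand": [0,0,0,0]}}

```text
time: 12.95
eef_pos: [0.5098, 0.1132, 0.0372]
eef_rot: [-0.559, -3.069, -0.011]
contact_force: [-7.0, 3.6, 8.9]
finger_gap: 0.0069
```

Request:
{"name": "arm_command", "arguments": {"turn": [[-0.006,-0.009,0],[-0.006,-0.009,0],[-0.006,-0.009,0],[-0.006,-0.009,0]], "travel": [[0.003,-0.0012,0.0005],[0.003,-0.0012,0.0005],[0.003,-0.0012,0.0005],[0.003,-0.0012,0.0005]], "hand": [0,0,0,0]}}

```text
time: 13.45
eef_pos: [0.512, 0.1123, 0.0369]
eef_rot: [-0.558, -3.09, 0.007]
contact_force: [-10.1, 5.3, 9.5]
finger_gap: 0.007
```

```bash
python3 look.py 10
```

```text
13.45 [0.51200832 0.1122854  0.03690488] yaw 159.53 zax [-0.002  -0.0042 -1.    ] [-10.05   5.31   9.48] 0.007031509895850632
TCP in stand [np.float64(-0.025), np.float64(0.0004), np.float64(0.0369)]
```

View pics/z10.png

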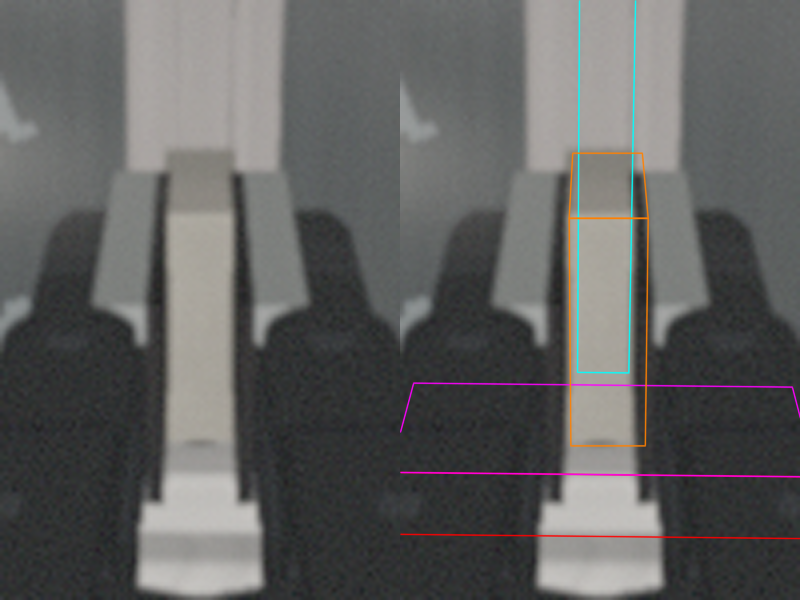

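Request:
{"name": "arm_command", "arguments": {"turn": [[-0.002,-0.006,-0.004],[-0.002,-0.006,-0.002],[-0.002,-0.006,0],[-0.002,-0.006,0]], "travel": [[0.0033,-0.0013,0.0008],[0.0033,-0.0013,0.0008],[0.0033,-0.0013,0.0008],[0.0033,-0.0013,0.0008]], "hand": [0,0,0,0]}}

```text
time: 14.0
eef_pos: [0.5127, 0.112, 0.0369]
eef_rot: [0.561, 3.091, -0.002]
contact_force: [-8.1, 4.6, 7.6]
finger_gap: 0.0072
```

Request:
{"name": "arm_command", "arguments": {"turn": [[-0.003,-0.006,0],[-0.003,-0.006,0],[-0.003,-0.006,0],[-0.003,-0.006,0]], "travel": [[0.0042,-0.0016,0.001],[0.0042,-0.0016,0.001],[0.0042,-0.0016,0.001],[0.0042,-0.0016,0.001]], "hand": [0,0,0,0]}}

```text
time: 14.5
eef_pos: [0.5154, 0.1108, 0.0369]
eef_rot: [-0.553, -3.092, 0.002]
contact_force: [-9.7, 4.7, 6.5]
finger_gap: 0.0071
```

```bash
python3 look.py 11
```

```text
14.5 [0.51542446 0.11081719 0.03692576] yaw 159.71 zax [-0.001  -0.0014 -1.    ] [-9.69  4.67  6.53] 0.0070921578808117065
TCP in stand [np.float64(-0.0213), np.float64(0.0002), np.float64(0.0369)]
```

View pics/z11.png

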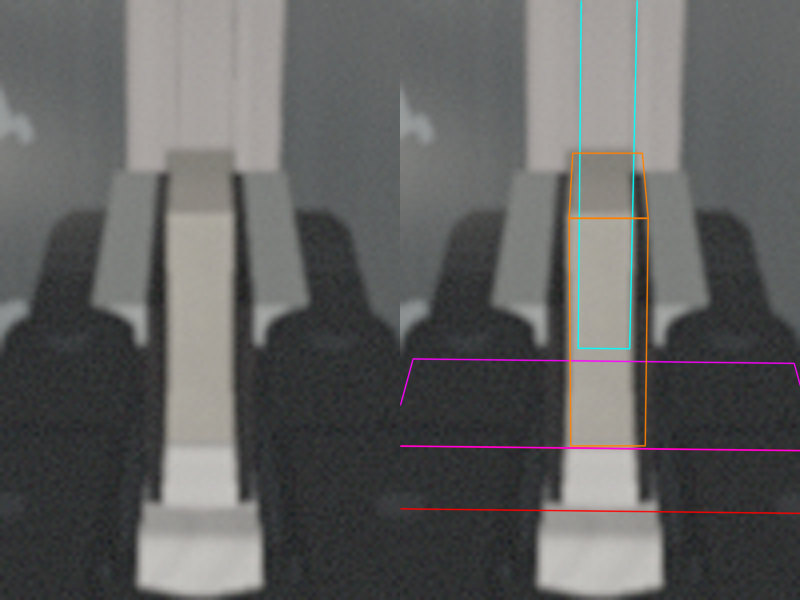

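Request:
{"name": "arm_command", "arguments": {"turn": [[-0.002,-0.005,-0.006],[-0.002,-0.005,-0.004],[-0.002,-0.005,-0.002]], "travel": [[0.0042,-0.0016,0.001],[0.0042,-0.0016,0.001],[0.0045,-0.0017,0.001]], "hand": [0,0,0]}}

```text
time: 14.92
eef_pos: [0.5163, 0.1106, 0.0369]
eef_rot: [-0.565, -3.082, -0.003]
contact_force: [-12.0, 6.3, 9.8]
finger_gap: 0.0074
```

Request:
{"name": "arm_command", "arguments": {"turn": [[-0.003,-0.006,-0.002],[-0.003,-0.006,0],[-0.003,-0.006,0]], "travel": [[0.005,-0.0019,0.001],[0.005,-0.0019,0.001],[0.005,-0.0019,0.001]], "hand": [0,0,0]}}

```text
time: 15.3
eef_pos: [0.5163, 0.1106, 0.037]
eef_rot: [-0.559, -3.074, -0.006]
contact_force: [-13.0, 7.9, 11.1]
finger_gap: 0.0075
```

```bash
python3 look.py 12
```

```text
15.3 [0.51625904 0.11060173 0.0370464 ] yaw 159.39 zax [-0.0163  0.007  -0.9998] [-12.99   7.91  11.06] 0.007498696127717487
TCP in stand [np.float64(-0.0204), np.float64(0.0003), np.float64(0.037)]
```

View pics/wrist12.png

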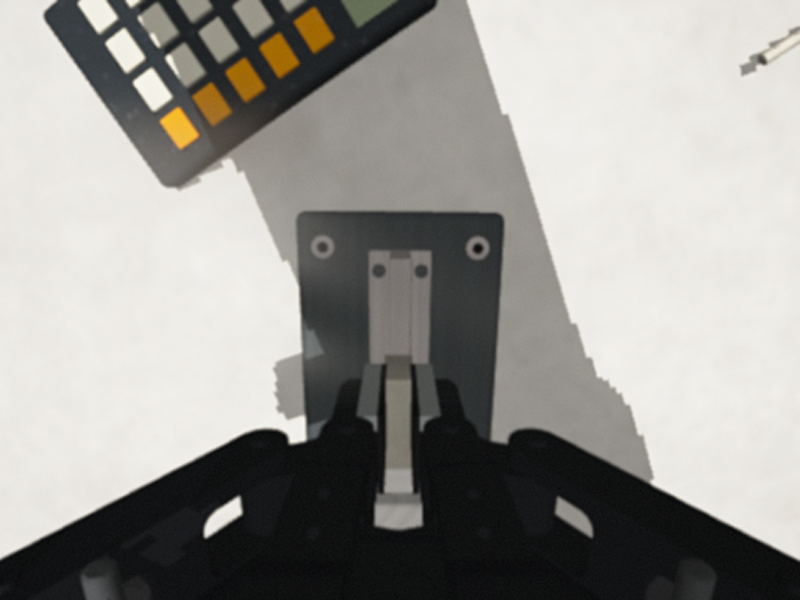

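View pics/z12.png

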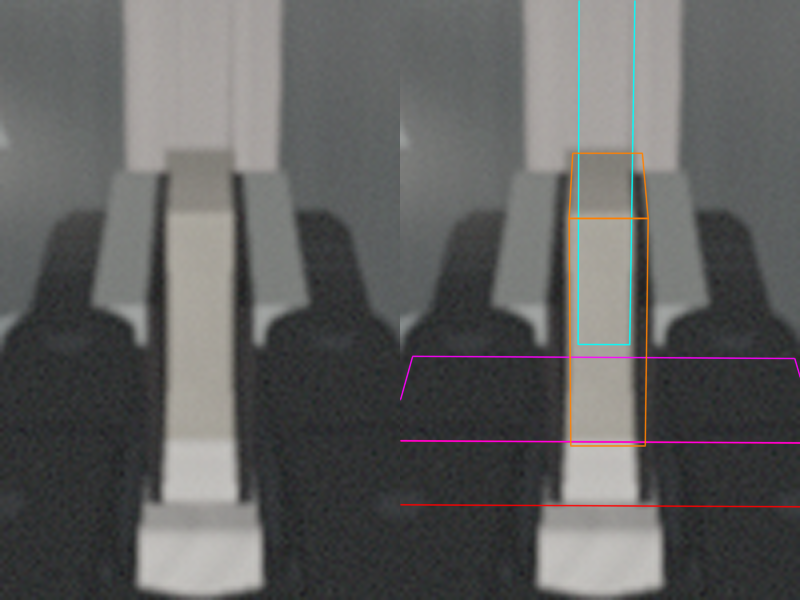

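Request:
{"name": "arm_command", "arguments": {"turn": [[-0.007,-0.014,-0.006],[-0.005,-0.01,-0.002],[-0.005,-0.01,0]], "travel": [[0.0055,-0.0021,0.001],[0.006,-0.0023,0.001],[0.006,-0.0023,0.001]], "hand": [0,0,0]}}

```text
time: 15.72
eef_pos: [0.5163, 0.1106, 0.037]
eef_rot: [-0.563, -3.077, -0.004]
contact_force: [-14.5, 7.6, 13.7]
finger_gap: 0.0076
```

```bash
python3 look.py 13
python3 - <<'E'
from rig import ctrl
import cv2,pickle
for n in ["side","top"]*4:
    p=ctrl.read_camera(n);s=ctrl.sense();print(s["time"],s["eef_pos"].round(4),s["eef_rot"].round(3),s["contact_force"].round(1))
    cv2.imwrite(f"pics/{n}13.png",p["img"])
E
```

```text
15.725 [0.51629674 0.11062976 0.03695259] yaw 159.25 zax [-0.0128  0.005  -0.9999] [-14.48   7.58  13.75] 0.007617814834408437
TCP in stand [np.float64(-0.0204), np.float64(0.0003), np.float64(0.037)]
15.825 [0.5163 0.1106 0.037 ] [-0.564 -3.077 -0.004] [-15.9   8.3  12.6]
15.875 [0.5163 0.1106 0.037 ] [-0.564 -3.077 -0.004] [-15.1   7.7  13.4]
15.925 [0.5163 0.1106 0.037 ] [-0.564 -3.077 -0.004] [-14.8   7.9  12.7]
15.975 [0.5163 0.1106 0.037 ] [-0.564 -3.077 -0.004] [-15.1   7.   13.9]
16.025 [0.5163 0.1106 0.037 ] [-0.564 -3.077 -0.004] [-14.2   7.   12. ]
16.075 [0.5163 0.1106 0.037 ] [-0.564 -3.077 -0.004] [-15.    7.5  13.4]
16.125 [0.5163 0.1106 0.037 ] [-0.563 -3.077 -0.004] [-15.1   8.2  13. ]
16.175 [0.5163 0.1106 0.037 ] [-0.564 -3.077 -0.004] [-15.2   6.8  13.1]
```

Request:
{"name": "arm_command", "arguments": {"turn": [[-0.005,-0.01,-0.003],[-0.005,-0.01,0],[-0.005,-0.01,0]], "travel": [[0.0065,-0.0025,0.002],[0.0068,-0.0026,0.0025],[0.0068,-0.0026,0.0025]], "hand": [0,0,0]}}

```text
time: 16.55
eef_pos: [0.5162, 0.1105, 0.0373]
eef_rot: [-0.557, -3.071, -0.005]
contact_force: [-11.8, 9.1, 1.4]
finger_gap: 0.0069
```

```bash
python3 look.py 14
python3 - <<'E'
from rig import ctrl
import cv2,pickle
for n in ["side","top"]*2:
    p=ctrl.read_camera(n);s=ctrl.sense();print(s["time"],s["eef_pos"].round(4),s["eef_rot"].round(3),s["contact_force"].round(1))
    cv2.imwrite(f"pics/{n}14.png",p["img"])
a=cv2.imread("pics/side14.png")[130:220,190:310];cv2.imwrite("pics/side14c.png",cv2.resize(a,None,fx=6,fy=6,interpolation=cv2.INTER_CUBIC))
E
```

```text
16.55 [0.5162085  0.11052508 0.03729211] yaw 159.44 zax [-0.0192  0.0069 -0.9998] [-11.8    9.12   1.43] 0.006927736911782264
TCP in stand [np.float64(-0.0204), np.float64(0.0002), np.float64(0.0373)]
16.65 [0.5162 0.1105 0.0373] [-0.557 -3.071 -0.005] [-11.5   9.9   2.8]
16.7 [0.5162 0.1105 0.0373] [-0.557 -3.071 -0.005] [-12.1   8.8   2.5]
16.75 [0.5162 0.1105 0.0373] [-0.557 -3.071 -0.005] [-13.2   8.7   2.1]
16.8 [0.5162 0.1105 0.0373] [-0.557 -3.071 -0.005] [-11.2   8.    3.3]
```

View pics/side14c.png

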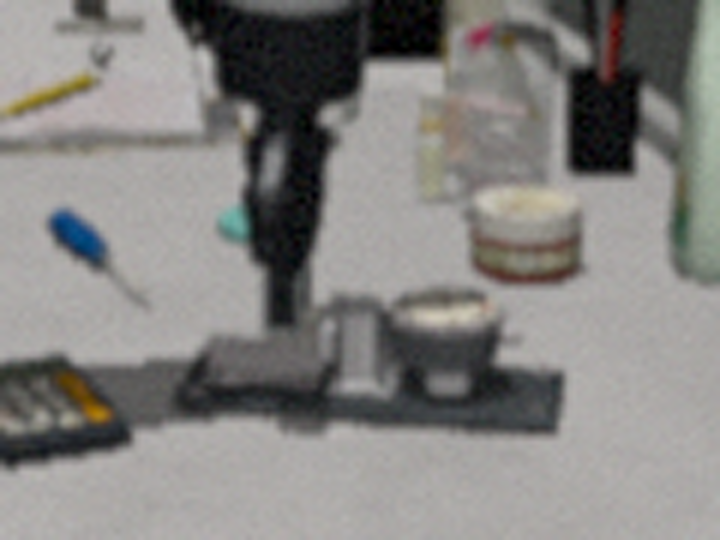

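View pics/z14.png

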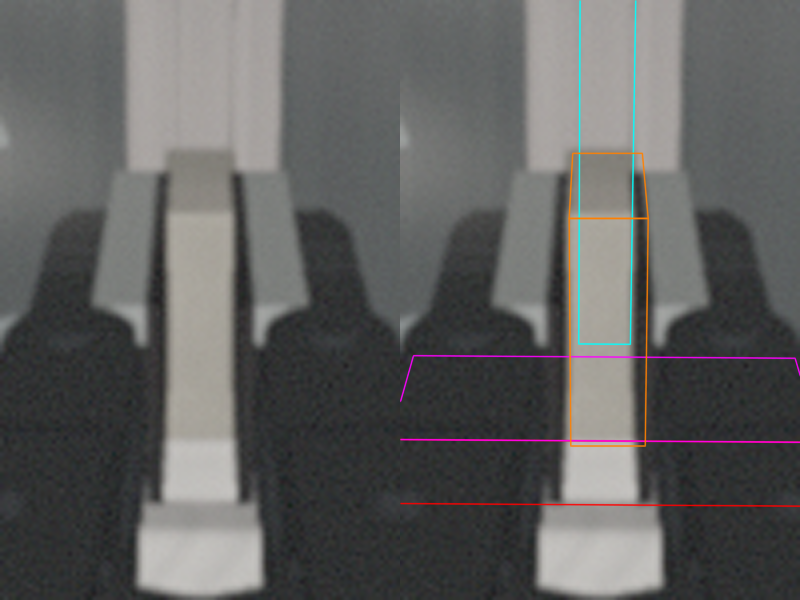

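Request:
{"name": "arm_command", "arguments": {"turn": [[-0.009,-0.022,-0.005],[-0.009,-0.022,-0.003],[-0.009,-0.022,-0.003]], "travel": [[0.0068,-0.0026,0.001],[0.0068,-0.0026,0.001],[0.0068,-0.0026,0.001]], "hand": [0,0,0]}}

```text
time: 17.18
eef_pos: [0.5165, 0.1106, 0.0367]
eef_rot: [0.566, 3.078, -0.001]
contact_force: [-16.3, 8.3, 16.3]
finger_gap: 0.0069
```

```bash
python3 look.py 15
python3 - <<'E'
from rig import ctrl
for n in ["side"]*8:
    p=ctrl.read_camera(n);s=ctrl.sense();print(s["time"],s["eef_pos"].round(4),s["eef_rot"].round(3),s["contact_force"].round(1))
E
```

```text
17.175 [0.51645825 0.11055026 0.03671597] yaw 159.17 zax [ 0.0121 -0.003  -0.9999] [-16.26   8.33  16.29] 0.006901486726976804
TCP in stand [np.float64(-0.0202), np.float64(0.0003), np.float64(0.0367)]
17.275 [0.5165 0.1105 0.0367] [ 5.650e-01  3.077e+00 -1.000e-03] [-15.6   9.   15.4]
17.325 [0.5165 0.1105 0.0367] [ 5.650e-01  3.078e+00 -1.000e-03] [-16.4   8.5  14.5]
17.375 [0.5165 0.1105 0.0367] [ 5.660e-01  3.078e+00 -1.000e-03] [-16.9   7.9  14.9]
17.425 [0.5165 0.1106 0.0367] [ 5.650e-01  3.078e+00 -1.000e-03] [-16.5   8.2  15.3]
17.475 [0.5165 0.1105 0.0367] [ 5.660e-01  3.078e+00 -1.000e-03] [-15.9   9.1  15.2]
17.525 [0.5165 0.1105 0.0367] [ 5.660e-01  3.078e+00 -1.000e-03] [-16.7   7.9  15.4]
17.575 [0.5165 0.1105 0.0367] [ 5.660e-01  3.078e+00 -1.000e-03] [-16.1   8.5  15.7]
17.625 [0.5165 0.1105 0.0367] [ 5.660e-01  3.078e+00 -1.000e-03] [-16.7   8.6  15.9]
```

View pics/z15.png

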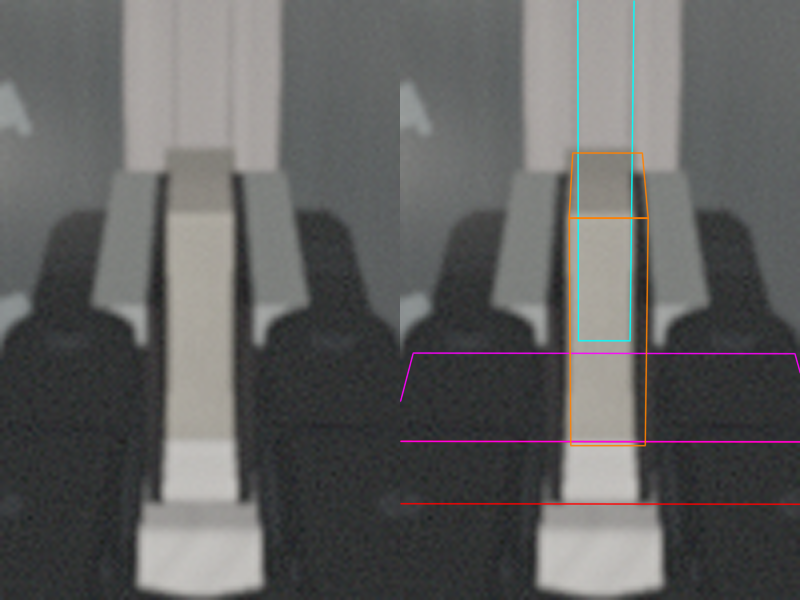

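Request:
{"name": "arm_command", "arguments": {"turn": [[0,0,-0.002],[-0.003,-0.008,-0.002],[-0.006,-0.014,-0.002]], "travel": [[0.0068,-0.0026,0.0015],[0.0068,-0.0026,0.0015],[0.0068,-0.0026,0.0015]], "hand": [0,0,0]}}

```text
time: 18.0
eef_pos: [0.5165, 0.1105, 0.0369]
eef_rot: [-0.566, -3.087, -0.008]
contact_force: [-15.2, 9.2, 11.6]
finger_gap: 0.0073
```

```bash
python3 look.py 16
python3 - <<'E'
from rig import ctrl
for n in ["side"]*8:
    p=ctrl.read_camera(n);s=ctrl.sense();print(s["time"],s["eef_pos"].round(4),s["eef_rot"].round(3),s["contact_force"].round(1))
E
```

```text
18.0 [0.51645763 0.11054537 0.03685467] yaw 159.22 zax [-0.0021  0.0055 -1.    ] [-15.22   9.18  11.63] 0.00726867560408867
TCP in stand [np.float64(-0.0202), np.float64(0.0003), np.float64(0.0369)]
18.1 [0.5164 0.1106 0.0368] [-0.566 -3.087 -0.008] [-15.8   9.   10.1]
18.15 [0.5165 0.1106 0.0369] [-0.566 -3.087 -0.008] [-14.8   8.6  11.7]
18.2 [0.5164 0.1106 0.0368] [-0.566 -3.087 -0.008] [-14.6   9.1  12. ]
18.25 [0.5164 0.1106 0.0368] [-0.566 -3.087 -0.008] [-15.    8.8  10.6]
18.3 [0.5164 0.1106 0.0369] [-0.566 -3.087 -0.008] [-15.9   8.7  10.8]
18.35 [0.5164 0.1105 0.0368] [-0.566 -3.087 -0.008] [-15.1   8.7  11.3]
18.4 [0.5164 0.1106 0.0369] [-0.566 -3.087 -0.008] [-15.3   9.1  10.8]
18.45 [0.5164 0.1106 0.0368] [-0.566 -3.087 -0.008] [-15.2   8.3  10.8]
```

View pics/z16.png

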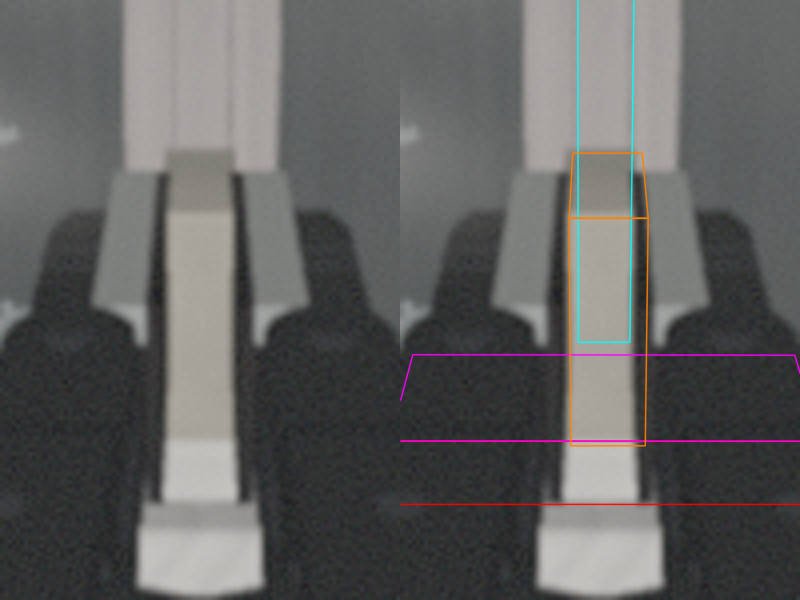

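Run:
```python
from rig import ctrl
print(ctrl.hand_in())
s=ctrl.sense();print(s["time"],s["eef_pos"].round(4),s["contact_force"].round(1),s["finger_gap"])
```

```text
the job is handed in; nothing more can be done
None
the job is handed in; nothing more can be done
```

I picked up the gauge block about 6 mm off centre, set it lengthwise on the rest bar about 7 mm clear of the spindle tip, and pressed it there for over 0.15 s. I then slid it in small steps against the spindle until it stopped on the datum bar. I handed the job in at 18.5 s, still gripping (60 N commanded) and pushing; no verdict was reported.

**Last checks:**
- **Seating:** the wrist picture shows the block's end against the datum face with no visible gap. The tool stayed within about 0.2 mm under rising push, at the distance I expected for a seated block.
- **Push:** it held steady at about 17 N along the spindle. Taking off the 6.4 N spring and some bar friction, I estimate 7–10 N on the datum bar. That force was not measured directly.
- **Alignment:** yaw was within about 0.3° of the spindle axis, tilt under 0.4°, and the block about 0.5 mm or less off the bar's centre line. It was sitting on the bar.

**Not confirmed or in disagreement:**
- **Needle:** the gripper hid the dial from the wrist camera and the side view was too coarse to read it. I inferred the red mark from the block's position and the force.
- **Finger opening:** it read about 7 mm on the 9 mm block, but the pictures showed no slip.
- **Bar pressure:** the block was still pressing down on the bar with about 11 N at the end.
- **Bystanders:** I did not touch the gauge box, pen or screwdriver. I did not re-measure their positions at the end.

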